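Bring a test cassette to the reading station and hold the mirror for the camera

ROBOT

A 6-joint arm with a two-finger parallel gripper is mounted at the origin on a cart in front of the work surface, level with it; the furniture and walls round the work are solid. World frame = base frame: x ahead of the robot, y to its left, z up, the work surface at z = 0. Lengths are in mm, angles in rad, forces in N, time in s.
With the tool pointing down it reaches from about 275 to 1000 mm from the base axis. Payload 8.4 kg.
Tool frame: the origin (TCP) lies at the centre of the arm's flange, where the gripper is bolted on; the fingertips stand 173 mm ahead of it and the grasp point (between the pads) lies 155 mm ahead of it; z points along the fingers, y is the direction in which the jaws open and shut (so a half turn about z gives the same grasp; the last joint's range is limited). The gripper opens to 85 mm and grips with 20 to 120 N. Pads are 22 mm wide; open, the fingers measure 114 mm over their backs; the gripper's body (76 mm by 85 mm) begins 54 mm behind the grasp point. The pads swing forward as they close: fully open they stand 13 mm farther back than shut.
Start: joints at [-1.261, 0.353, 1.633, -0, 1.155, -0.002], TCP at [191.732, -594.868, 404.681] pointing down, gripper open.
Joint ranges: [-2.63, 2.63], [-0.92, 2.1], [0.06, 2.66], [-1.3, 4.44], [0, 2.69], [-3.02, 3.02]. Speed limits (rad/s): [2.22, 2.22, 2.79, 3.14, 3.14, 3.14].

INTERFACE

Orientations are given as [roll, pitch, yaw] about the fixed x, y, z axes, in that order (R = Rz(yaw) Ry(pitch) Rx(roll)).
In Python, from rig import sense, grab_frame, camera_model, sign_off gives the robot as it stands. The module is installed in compiled form; this text tells all that it offers.
- The arm moves only by the tool step_arm, never from a script. Its argument "commands" is a list of rows, each a list of 3 entries, a list of its own where there are three numbers: the shift along the tool's x, y, z in mm, then the turn about the tool's z in rad, then the opening, from 0 (shut) to 1 (fully open). A call has 1 to 20 rows; each row shifts and turns the pose as measured when the row begins, along the tool's axes as they then stand; what a row does not reach is not made up. A row lasts 1/8 s, in which the tool goes at most 62.5 mm and 10.7 degrees, less where a joint would pass 70% of its speed; a pose out of reach is approached as far as the arm can. A call with a gripper value outside its range is refused whole. The fingers move at their own pace and stop on an object; "force" is the grip in N (left out, the last holds). Time passes only in rows, so rows that do not move let the fingers close. It gives the time, the measured TCP pose, the force and the opening at its end, in the units of the state.
- sense(): the state, without advancing time (a new reading comes with each control period).
- grab_frame(name): name is "scene" or "top" or "wrist"; returns the picture (480x640x3 uint8, blue, green, red); there is no depth.
- camera_model(name): a dict with "fx", "fy", "cx", "cy" (pixels), "R" (3x3) and "t" (3): a world point X has camera coordinates R X + t. Camera axes: x right, y down, z forward; pixel columns grow to the right and rows downward; lengths in mm; the calibration is good to about 2 mm. A picture is of the moment at which its call begins: read the wrist's pose just before it. camera_model takes no time and is no camera call; for the wrist camera it gives the pose at the moment of the call.
- sign_off(): hands the job in, once; it reports no verdict.
The state is a dict: "clock": time; "qpos": joint angles; "qvel": joint speeds; "joint_efforts": joint torques, N m; "eef_pos": TCP position; "tcp_rot": TCP orientation; "contact_force": force on the tool from outside, world axes, zero at the start; "wrist_torque": the same for the moment, N m; "opening": opening from 0.0 (shut) to 1.0 (fully open).
Only numpy, scipy, OpenCV 4.12 (cv2) and the standard library are available. Lean on these libraries where they do the work, as an engineer would, in place of code of your own. Each camera call takes 0.05 s, during which the arm holds its last target. There are 200 camera calls.

TASK

Push the carriage that carries the upright test cassette along its slide until the spring ball drops into the carriage's notch and the carriage sits there by itself, with its knob let go. Then turn the spring-returned mirror by the finger bar on its top until the camera, looking into the mirror, sees the face of the cassette in the middle of its view, and finish while still holding the bar steady at that angle, because the mirror swings back when let go. Do not touch the mirror glass or the cassette, and leave the dropper bottle, the loose sample tube and the timer where they are.

Things in the scene. Friction and masses are not known exactly. Their poses are not given: they have to be found in the camera images.
- reader: Fixed aluminium base plate, 80 x 285 x 12 mm: the mirror on a vertical spindle at one end, a small grey camera (44 mm wide, top at 107 mm, black ring light and lens) at the other. Origin on the table under the spindle; y points along the plate to the camera, z up. The camera looks along -y at the mirror, level; lens, glass and cassette are all 85 mm above the table
- lens (a point): Centre of the front of the camera's lens, 115 mm from the spindle axis, 85 mm above the table; the camera's central line of sight runs from here level to mirror_pivot
- mirror_pivot (a point): Point on the mirror's vertical spindle axis, in the reflecting surface, at the middle of the glass. The camera sees the cassette when, seen from above, the glass's normal halves the angle between the directions from here to the lens and from here to the cassette's face
- mirror (a joint): Angle of the mirror, rad, 0 to 1.4. 0: parked on its stop, glass facing along the reader's -x, edge-on to the lens. It grows clockwise seen from above, turning the glass towards the camera; at 0.785 the glass faces half-way between the reader's -x and the lens. A spring (0.035 N m at 0, plus 0.05 N m per rad) always turns it back to 0
- line_of_sight (a point): The camera's central line of sight after the mirror: origin at mirror_pivot, x axis level along the reflected line away from the mirror, z up. A thin brass pointer, 50 mm long, low under the mirror is geared to turn twice as far as the mirror and points along this x axis: along the reader's -y at mirror 0, along its -x at 0.785. What lies on the x axis is in the middle of the camera's view
- mirror_glass: Front-silvered mirror glass, 64 mm wide, 56 mm high, 4 mm thick, upright in a black frame 72 x 64 mm whose top is 117 mm above the table. Origin at the middle of its thickness, z axis out of the reflecting surface. Not to be touched
- finger_bar: Black upright bar on top of the mirror, on the spindle axis, by which the mirror is turned: 10 mm thick, 48 mm long, 30 mm tall, from 130 to 160 mm above the table, free all round; under it only a 28 mm wide block (116 to 124 mm) and the frame. Origin at its centre; x across its thickness, y along its length and along the glass, z up; turns with the mirror
- slide: Fixed slide: aluminium profile 60 x 260 x 18 mm with a steel rail and dark end stops 46 mm high; on its +x side a bracket holds the spring ball plunger (up to 78 mm from the centre line). Origin on the table under its middle; y along the rail, from the carriage's start to the reading station, z up
- carriage (a joint): Travel of the carriage along the slide's +y, m: 0 to 0.164 at the far stop; starts at 0.002 to 0.06. At 0.147, the reading station, the ball sits in the notch. The ball begins to press at about 0.112 and takes up to 6 N to push on; it pulls the carriage in from about 4 mm either side and then holds it against about 5 N. Elsewhere friction (0.8 N) holds it where it is left
- plunger (a joint): How far the ball is pressed back, m: 0 fully out (carriage not there), 0.003 to 0.0045 while the carriage's side rubs over it, about 0.001 when it has dropped into the notch
- carriage_knob: Black upright knob on a stem on the carriage's -x side, 18 mm in diameter, 32 mm tall, from 72 to 104 mm above the table; origin at its centre. It moves with the carriage. Take it with the fingers either side along the rail, or push it along
- cassette: White test cassette, 20 x 70 x 6 mm, clamped upright in the carriage's grey holder with its face to the slide's +x, its top 116 mm above the table. The holder (30 mm wide, 89 mm high) begins 45 mm, the cassette 53 mm, to the slide's +x of the knob's axis. Origin at the middle of its back. Not to be touched
- cassette_face (a point): Middle of the cassette's face, 85 mm above the table, the mark that the camera must see; moves with the carriage, 59 mm to the slide's +x of the knob's axis
- dropper: Loose white dropper bottle, 20 mm across, 64 mm tall, upright on the table beside the mirror; origin at the centre of its underside
- spare_tube: Loose capped sample tube, 14 x 72 x 14 mm, lying behind the mirror; origin at the centre of its underside
- bench_timer: Loose white timer, 64 x 64 x 20 mm, lying beyond the starting end of the slide; origin at the centre of its underside

How it is judged (in metres and radians):
On the way, in this order (a step that is already met when the one before it is completed fails the run):
1. the ball has dropped into the notch: the carriage sits at the reading station, its knob let go (value of joint carriage between 0.1445 and 0.1495 m and value of joint plunger below 0.002 m and contact force between carriage_knob and the fingers below 0.1 N), for 0.2 s.
2. the mirror is turned by its bar until the cassette's face is in the middle of the camera's view (y of cassette_face in the frame of line_of_sight between -0.014 and 0.014 m and x of cassette_face in the frame of line_of_sight above 0.05 m and contact force between finger_bar and the fingers above 0.3 N), for 0.3 s.
At the end, for the whole second after the job is handed in: The carriage sits in the detent at the reading station (within 2.5 mm of 0.147 m, ball in the notch), the middle of the cassette's face lies within 14 mm of the camera's mirrored central line of sight (about 2 degrees of mirror), and the fingers still hold the finger bar, the mirror at rest (all of step 2 and value of joint carriage between 0.1445 and 0.1495 m and value of joint plunger below 0.002 m and velocity of joint mirror between -0.05 and 0.05 rad/s); the arm keeps its last pose, push and grip.
It fails at once if the robot touches the mirror glass (contact force between mirror_glass and the fingers above 0.5 N or contact force between mirror_glass and the arm above 0.5 N).
It fails at once if the robot touches the cassette (contact force between cassette and the fingers above 0.5 N or contact force between cassette and the arm above 0.5 N).
It fails at once if the dropper bottle is displaced or tipped over (distance of dropper from where it was at the start of the episode above 0.02 m or angle between dropper's own z axis and vertical above 0.5 rad).
It fails at once if the loose sample tube is displaced (distance of spare_tube from where it was at the start of the episode above 0.02 m).
It fails at once if the timer is displaced (distance of bench_timer from where it was at the start of the episode above 0.02 m).
It also fails if it takes over 45 s, if anything falls off the work surface, if the arm or the gripper's body presses on something with over 40 N, if the wrist force passes 120 N, or if a joint passes its speed limit or range.

## Working session

There is one attempt and no reset: what is moved stays moved. The work goes in short steps, Python scripts to look and compute and a tool call to move; the robot and the scene stay as the last step left them, time stands still between calls to the robot, and variables do not carry over. Pictures are saved under pics/ and viewed, about 8 in all and at most 12, crops included, and the job is handed in when it is done.

Besides the shell and the picture viewer there is one more tool, called after "Call:" as name([rows], argument=value, ...), one row to a line, values as JSON. step_arm: Moves the arm, as the interface text tells. Its arguments: {"type":"object","properties":{"commands":{"type":"array","items":{"type":"array"}},"force":{"type":"number"}},"required":["commands"]}

```bash
mkdir -p pics
python3 - <<'E'
from rig import *
import cv2,numpy as np
s=sense();print({k:np.round(v,3) for k,v in s.items()})
for n in("scene","top"):
    cv2.imwrite(f"pics/{n}0.png",grab_frame(n));m=camera_model(n);print(n,m)
E
```

```text
{'clock': np.float64(0.0), 'qpos': array([-1.261,  0.354,  1.634, -0.   ,  1.155, -0.002]), 'qvel': array([ 0.001, -0.001,  0.   ,  0.   , -0.001,  0.001]), 'joint_efforts': array([ 3.0000e-03, -6.0525e+01, -3.4206e+01,  0.0000e+00,  9.0000e-03,
       -0.0000e+00]), 'eef_pos': array([ 191.645, -594.656,  403.968]), 'tcp_rot': array([-3.14 ,  0.   ,  0.312]), 'contact_force': array([-0.89 , -0.088, -0.86 ]), 'wrist_torque': array([-0.005,  0.049, -0.043]), 'opening': np.float64(1.0)}
scene {'fx': 475.42161941192194, 'fy': 475.42161941192194, 'cx': 326.07568768140425, 'cy': 230.5143811461074, 'R': array([[-0.7776488 , -0.62868226,  0.00457804],
       [-0.42423669,  0.51935789, -0.74181575],
       [ 0.46398876, -0.5788143 , -0.67058813]]), 't': array([429.23725514, 355.38690819, 612.07845889])}
top {'fx': 575.6463049701173, 'fy': 575.6463049701173, 'cx': 315.2037704027021, 'cy': 236.6579168163034, 'R': array([[-0.01815856, -0.99982676,  0.00408953],
       [-0.99756888,  0.01784202, -0.0673646 ],
       [ 0.06727996, -0.00530283, -0.99772004]]), 't': array([ -53.04749545,  617.94005376, 1069.32021981])}
```

View pics/top0.png

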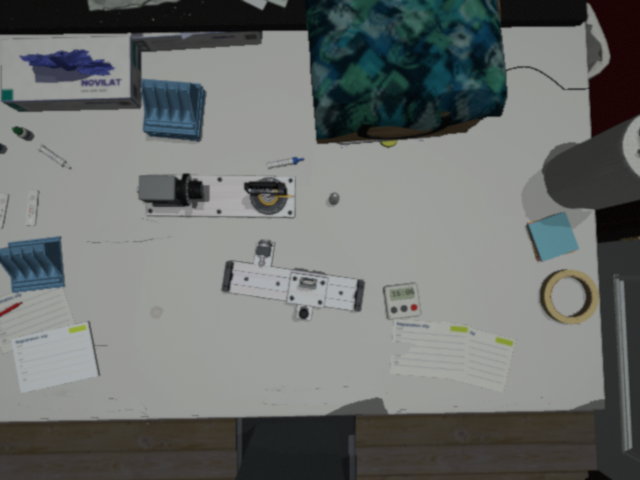

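View pics/scene0.png

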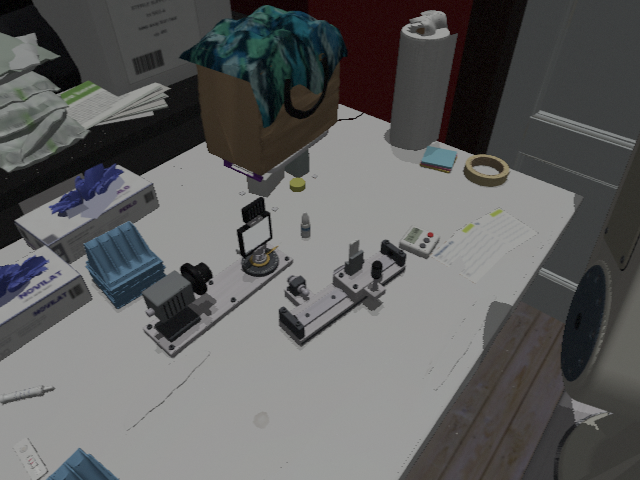

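The top view shows the reader (145–296, 175–218) with the bar near (265,187), the slide (225–363, 262–310), the knob at (304,313), the dropper at (334,199), the tube at (285,162) and the timer at (403,300). The scene view shows the same layout. I'll enlarge the top view to get finer pixel positions.

```bash
cat > h.py <<'E'
import numpy as np,cv2
from rig import *
def ray(n,p,z,m=None):
    m=m or camera_model(n);R,t=m["R"],m["t"]
    d=R.T@np.array([(p[0]-m["cx"])/m["fx"],(p[1]-m["cy"])/m["fy"],1]);c=-R.T@t
    return (c+d*(z-c[2])/d[2])
def proj(n,X,m=None):
    m=m or camera_model(n);c=m["R"]@np.array(X)+m["t"]
    return np.array([m["cx"]+m["fx"]*c[0]/c[2],m["cy"]+m["fy"]*c[1]/c[2]])
E
python3 - <<'E'
import cv2
a=cv2.imread("pics/top0.png");b=cv2.imread("pics/scene0.png")
cv2.imwrite("pics/tc.png",cv2.resize(a[150:325,215:375],None,fx=5,fy=3.4,interpolation=2)[:600])
a2=cv2.resize(a[155:330,130:375],None,fx=3.2,fy=3.2,interpolation=2);cv2.imwrite("pics/tc.png",a2)
cv2.imwrite("pics/sc.png",cv2.resize(b[190:350,225:425],None,fx=3.7,fy=3.7,interpolation=2));print(a2.shape)
E
```

```text
(560, 784, 3)
```

View pics/tc.png

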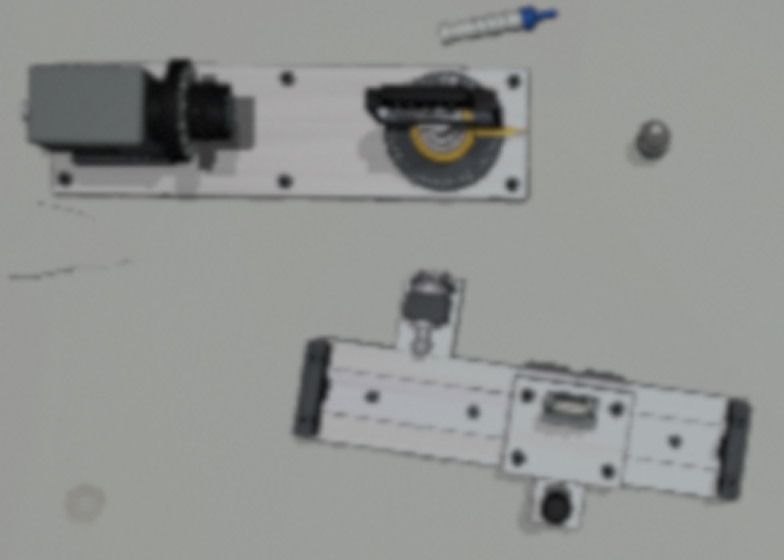

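View pics/sc.png

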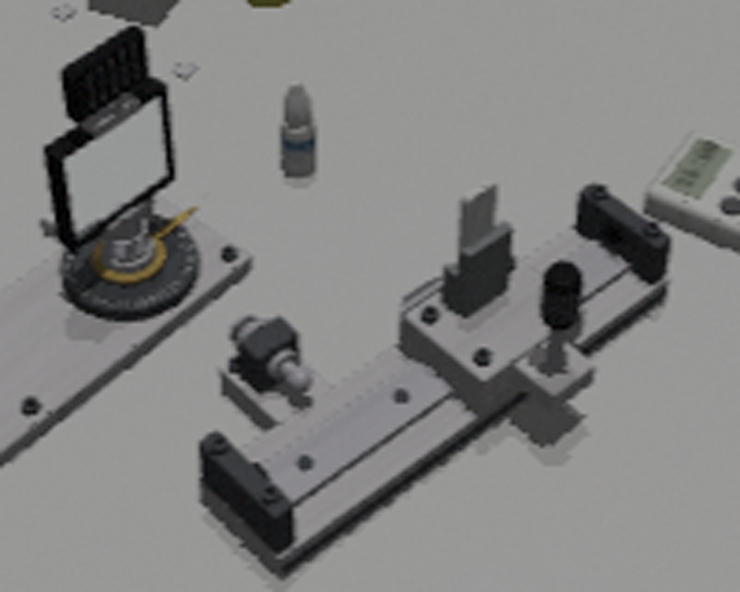

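Run:
```python
from h import *
T=lambda u,v,z:ray("top",((u+.5)/3.2-.5+130,(v+.5)/3.2-.5+155),z)
S=lambda u,v,z:ray("scene",((u+.5)/3.7-.5+225,(v+.5)/3.7-.5+190),z)
P=lambda *a:print(*[np.round(x,1) if not isinstance(x,str) else x for x in a])
P("plate TR,BR,BL",T(529,69,12),T(527,201,12),T(53,196,12))
P("disc top/scene z20",T(445,131,20),S(131,265,20))
P("disc z25",T(445,131,25),S(131,262,25))
L=T(312,388,46);R=T(733,449,46);P("stops ctr z46",L,R,L-R,np.linalg.norm(L-R))
P("slide z18 edges L/R top", T(330,342,18),T(727,397,18),T(318,437,18),T(717,494,18))
P("knob z104 top/scene",T(556,503,104),S(564,268,104))
P("cass top z116",T(571,406,116),S(479,187,116))
P("bar top z160 T", T(375,93,160),T(490,92,160)); P("bar S ends z160",S(72,68,160),S(138,32,160))
P("dropper base",S(299,172,0),T(653,140,60)); 
P("lens front",T(236,112,85))
P("tube",T(440,35,10),T(555,13,10))
```

```text
plate TR,BR,BL [734.6 -27.4  12. ] [655. -25.  12.] [663.  258.1  12. ]
disc top/scene z20 [696.9  22.9  20. ] [694.3  24.4  20. ]
disc z25 [696.2  22.5  25. ] [692.1  26.   25. ]
stops ctr z46 [545.7  99.3  46. ] [ 506.3 -142.1   46. ] [ 39.4 241.4   0. ] 244.6
slide z18 edges L/R top [572.7  92.6  18. ] [ 536.  -141.4   18. ] [516.9 100.2  18. ] [ 479.2 -134.2   18. ]
knob z104 top/scene [481.  -40.9 104. ] [478.9 -43.6 104. ]
cass top z116 [533.4 -50.  116. ] [532.9 -51.6 116. ]
bar top z160 T [697.7  48.5 160. ] [697.2 -11.2 160. ]
bar S ends z160 [698.1  41.2 160. ] [693.5   3.1 160. ]
dropper base [687.9 -99.9   0. ] [684.  -99.2  60. ]
lens front [700.5 134.8  85. ]
tube [756.6  25.9  10. ] [768.8 -43.6  10. ]
```

Sizes check out: the plate measures 80 x 283, the stops lie 245 mm apart, and the two-view heights agree. Results:
- Spindle is about (696, 23.5), with reader yaw −0.03.
- Slide yaw is −0.161.
- Knob is about (480, −42), so travel is about 0.054.

Next I turn and move over the knob.

Add to h.py:
```python
from scipy.spatial.transform import Rotation as Ro
def goto(x,y,z,yaw):
    s=sense();R=Ro.from_euler("xyz",s["tcp_rot"])
    d=R.inv().apply(np.array([x,y,z])-s["eef_pos"])
    print("clock",round(float(s["clock"]),2),"pos",np.round(s["eef_pos"],1),"rot",np.round(s["tcp_rot"],3),"F",np.round(s["contact_force"],1),"open",round(float(s["opening"]),3))
    print("shift",np.round(d,1),"turn",round((s["tcp_rot"][2]-yaw+np.pi)%(2*np.pi)-np.pi,3))
```

```text
(no output)
```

Call:
step_arm([
  [[0,0,0],0.158,1],
  [[0,0,0],0.158,1],
  [[0,0,0],0.158,1],
  [[18,-55,0],0,1],
  [[18,-55,0],0,1],
  [[18,-55,0],0,1],
  [[18,-55,0],0,1],
  [[18,-55,0],0,1],
  [[18,-55,0],0,1],
  [[18,-55,0],0,1],
  [[18,-55,0],0,1],
])

```text
clock: 1.48
eef_pos: [415.3, -177.6, 402.0]
tcp_rot: [-3.137, 0.002, -0.186]
contact_force: [-0.3, -0.6, -0.9]
opening: 0.999
```

```bash
python3 -c "
from h import *
goto(480,-42,404,-.161)"
```

```text
clock 1.48 pos [ 415.3 -177.6  402. ] rot [-3.137e+00  2.000e-03 -1.860e-01] F [-0.3 -0.6 -0.9] open 0.999
shift [  38.5 -145.2   -1.4] turn -0.025
```

Call:
step_arm([
  [[13,-48,0],-0.025,1],
  [[13,-48,0],0,1],
  [[12,-48,0],0,1],
  [[0,0,0],0,1],
  [[0,0,40],0,1],
])

```text
clock: 2.1
eef_pos: [480.2, -33.6, 363.8]
tcp_rot: [-3.137, -0.004, -0.153]
contact_force: [0.1, -0.4, -1.0]
opening: 1.002
```

```bash
python3 -c "
from h import *
goto(480,-42,250,-.161)
m=camera_model('wrist');f=grab_frame('wrist');cv2.imwrite('pics/w1.png',f);print(proj('wrist',[480,-42,104],m),proj('wrist',[480,-42,72],m),m['t'])"
```

```text
clock 2.1 pos [480.2 -33.6 363.8] rot [-3.137 -0.004 -0.153] F [ 0.1 -0.4 -1. ] open 1.002
shift [  0.6   8.9 113.7] turn 0.008
[327.95013341 248.88829563] [326.36212523 236.2380903 ] [ 42.57843235 441.38146319 465.84012763]
```

View pics/w1.png

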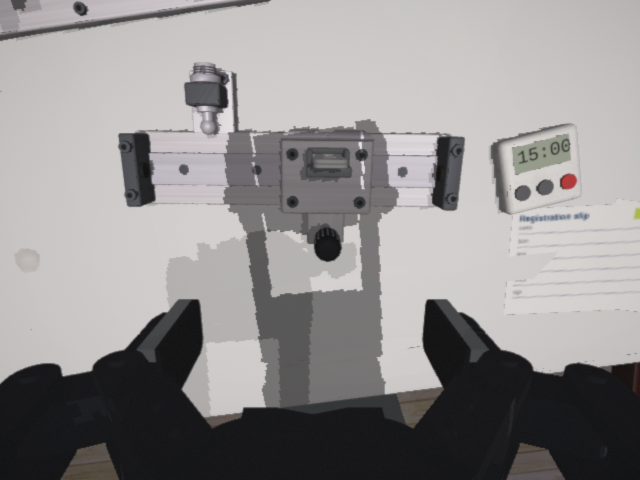

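The wrist view shows the knob top at (328,247) against a prediction of (328,249), and the slide lies square to the jaws. I descend and grip.

Call:
step_arm([
  [[0,9,20],0.008,1],
  [[0,0,35],0,1],
  [[0,0,35],0,1],
  [[0,0,24],0,1],
  [[0,0,0],0,1],
  [[0,0,0],0,0],
  [[0,0,0],0,0],
  [[0,0,0],0,0],
  [[0,0,0],0,0],
  [[0,0,0],0,0],
  [[0,0,0],0,0],
], force=30)

```text
clock: 3.52
eef_pos: [474.1, -47.0, 244.5]
tcp_rot: [-3.139, 0.007, -0.166]
contact_force: [0.2, -1.0, -3.7]
opening: 0.197
```

```bash
python3 -c "
from h import *
goto(495,50,250,-.161)"
```

```text
clock 3.52 pos [474.1 -47.  244.5] rot [-3.139  0.007 -0.166] F [ 0.2 -1.  -3.7] open 0.197
shift [  4.5 -99.1  -5.3] turn -0.005
```

Gripped (opening 16.7 mm). I push along the rail.

Call:
step_arm([
  [[0,-12,0],0,0],
  [[0,-12,0],0,0],
  [[0,-12,0],0,0],
  [[0,-12,0],0,0],
  [[0,-12,0],0,0],
  [[0,0,0],0,0],
])

```text
clock: 4.28
eef_pos: [484.7, 17.0, 244.4]
tcp_rot: [-3.14, 0.007, -0.165]
contact_force: [1.0, -3.4, -1.3]
opening: 0.197
```

```bash
python3 -c "
from h import *
goto(495,50,250,-.161)"
```

```text
clock 4.28 pos [484.7  17.  244.4] rot [-3.14   0.007 -0.165] F [ 1.  -3.4 -1.3] open 0.197
shift [  4.7 -34.3  -5.5] turn -0.004
```

Call:
step_arm([
  [[0,-7,0],0,0],
  [[0,-7,0],0,0],
  [[0,0,0],0,0],
])

```text
clock: 4.65
eef_pos: [487.0, 31.1, 244.5]
tcp_rot: [-3.14, 0.007, -0.165]
contact_force: [0.5, 2.6, -3.0]
opening: 0.199
```

Call:
step_arm([
  [[0,-5,0],0,0],
  [[0,0,0],0,0],
])

```text
clock: 4.9
eef_pos: [487.9, 36.3, 244.5]
tcp_rot: [-3.139, 0.007, -0.165]
contact_force: [0.8, 3.6, -3.7]
opening: 0.197
```

Call:
step_arm([
  [[0,-4,0],0,0],
  [[0,0,0],0,0],
])

```text
clock: 5.15
eef_pos: [488.6, 40.5, 244.5]
tcp_rot: [-3.139, 0.007, -0.165]
contact_force: [0.8, 3.0, -2.6]
opening: 0.196
```

Call:
step_arm([
  [[0,-3,0],0,0],
  [[0,0,0],0,0],
])

```text
clock: 5.4
eef_pos: [489.1, 43.8, 244.5]
tcp_rot: [-3.139, 0.007, -0.166]
contact_force: [0.4, 2.3, -3.0]
opening: 0.199
```

Call:
step_arm([
  [[0,-3,0],0,0],
  [[0,0,0],0,0],
])

```text
clock: 5.65
eef_pos: [489.7, 47.1, 244.5]
tcp_rot: [-3.139, 0.007, -0.166]
contact_force: [0.7, 4.5, -4.5]
opening: 0.199
```

Call:
step_arm([
  [[0,-2,0],0,0],
  [[0,0,0],0,0],
])

```text
clock: 5.9
eef_pos: [490.0, 48.9, 244.5]
tcp_rot: [-3.139, 0.007, -0.165]
contact_force: [-0.1, -1.1, -1.3]
opening: 0.199
```

```bash
python3 -c "
from h import *
goto(495,50,250,-.161)
f=grab_frame('wrist');cv2.imwrite('pics/w2.png',f)
g=grab_frame('top');cv2.imwrite('pics/t2.png',g)
m=camera_model('wrist')
R=np.array([526,-21.4,0]);u=np.array([.161,.987,0])
"
```

```text
clock 5.9 pos [490.   48.9 244.5] rot [-3.139  0.007 -0.165] F [-0.1 -1.1 -1.3] open 0.199
shift [ 4.7 -1.9 -5.6] turn -0.004
```

View pics/w2.png

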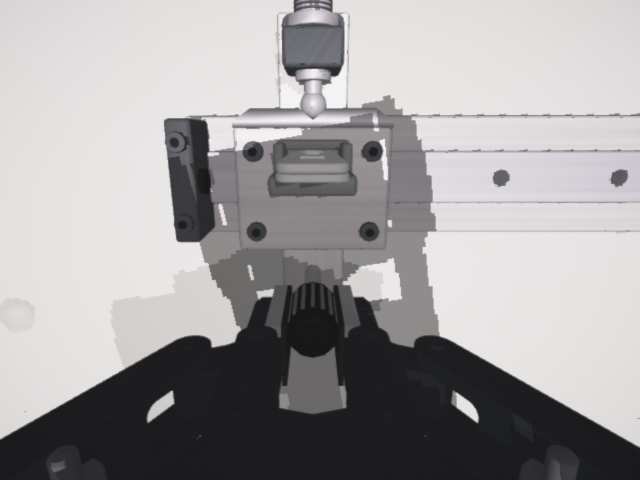

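The wrist view shows the ball (313,105) in line with the carriage centre (312,190), and the force has flipped from pull to about zero, so it is in the notch. I release slowly, wait and rise.

Call:
step_arm([
  [[0,0,0],0,0.5],
  [[0,0,0],0,0.8],
  [[0,0,0],0,1],
  [[0,0,0],0,1],
  [[0,0,0],0,1],
  [[0,0,0],0,1],
  [[0,0,-40],0,1],
  [[0,0,-40],0,1],
  [[0,0,-40],0,1],
  [[0,0,0],0,1],
])

```text
clock: 7.25
eef_pos: [490.9, 48.5, 367.9]
tcp_rot: [-3.139, 0.008, -0.166]
contact_force: [0.3, 0.4, 0.7]
opening: 0.997
```

```bash
python3 -c "
from h import *
goto(696.3,23.5,400,1.541)
f=grab_frame('wrist');cv2.imwrite('pics/w3.png',f)
m=camera_model('wrist')
print('knob pred',proj('wrist',[495,50,104],m),'at tcp',proj('wrist',[490,49,104],m))
"
```

```text
clock 7.25 pos [490.9  48.5 367.9] rot [-3.139  0.008 -0.166] F [0.3 0.4 0.7] open 0.997
shift [206.5  -9.4 -33.8] turn -1.707
knob pred [310.09001881 236.94102168] at tcp [312.91109297 244.04538332]
```

View pics/w3.png

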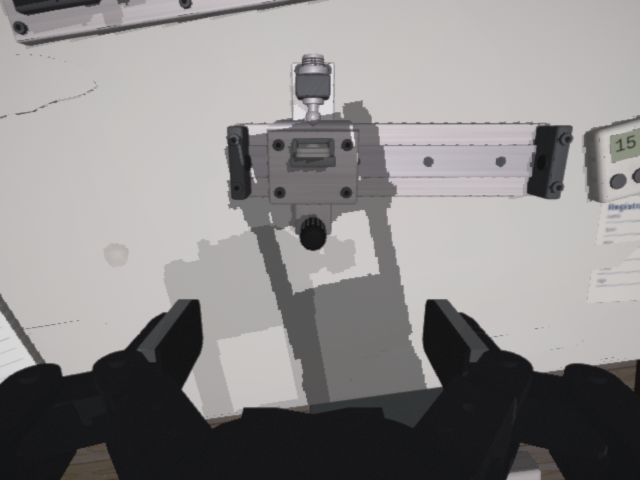

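The carriage stayed put, with the knob at (313,234) and the holder still in line with the ball at x≈313. Next I move over the mirror and turn.

Call:
step_arm([
  [[0,0,-34],0,1],
  [[50,-2,0],0,1],
  [[50,-2,0],0,1],
  [[50,-2,0],0,1],
  [[50,-2,0],0,1],
  [[0,0,0],-0.17,1],
  [[0,0,0],-0.17,1],
  [[0,0,0],-0.17,1],
  [[0,0,0],-0.17,1],
  [[0,0,0],-0.17,1],
  [[0,0,0],-0.17,1],
  [[0,0,0],-0.17,1],
  [[0,0,0],-0.17,1],
  [[0,0,0],-0.17,1],
  [[0,0,0],-0.17,1],
  [[0,0,0],0,1],
])

```text
clock: 9.3
eef_pos: [689.0, 21.9, 362.8]
tcp_rot: [-3.087, -0.003, 1.588]
contact_force: [-0.2, 0.4, -0.9]
opening: 1.002
```

```bash
python3 -c "
from h import *
goto(696.3,23.5,400,1.541)
f=grab_frame('wrist');cv2.imwrite('pics/w4.png',f)
m=camera_model('wrist')
for P in ([696.3,23.5,160],[697,47.5,160],[695.6,-.5,160]): print('bar pred',proj('wrist',P,m))
"
```

```text
clock 9.3 pos [689.   21.9 362.8] rot [-3.087e+00 -3.000e-03  1.588e+00] F [-0.2  0.4 -0.9] open 1.002
shift [  1.5   5.3 -37.5] turn 0.047
bar pred [347.61188534 279.77112698]
bar pred [351.13237207 232.42380405]
bar pred [344.33160295 323.88792159]
```

View pics/w4.png

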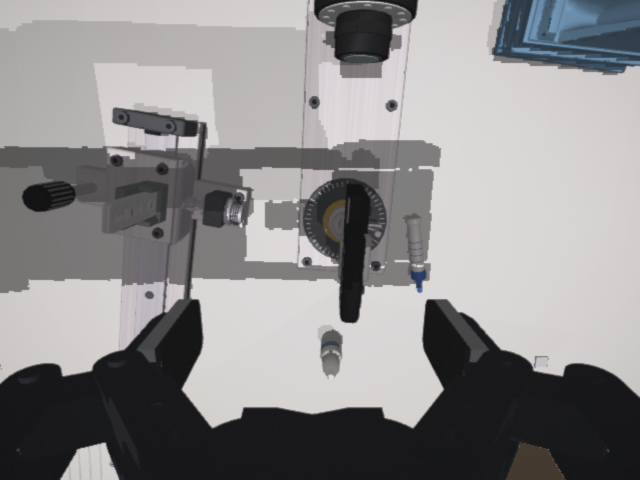

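The wrist view shows the bar top running from about (352,235) to (350,320), close to the predicted ends (351,232) and (344,324). The tool has picked up a 3° tilt and dropped 40 mm, so I'll aim with the grasp point and check drift with gentle rows.

```bash
cat >> h.py <<'E'
def gp(x,y,z,yaw):
    s=sense();R=Ro.from_euler("xyz",s["tcp_rot"]);g=R.apply([0,0,155])+s["eef_pos"];print("grasp",np.round(g,1))
    goto(*(np.array([x,y,z])-R.apply([0,0,155])),yaw)
E
python3 -c "
from h import *
gp(697,23.5,200,1.541)"
```

```text
grasp [680.3  22.3 208. ]
clock 9.35 pos [688.8  22.  362.7] rot [-3.087e+00 -3.000e-03  1.586e+00] F [-0.5  0.3  0.5] open 1.001
shift [ 0.9 17.1  7. ] turn 0.045
```

Call:
step_arm([
  [[0,0,0],0.047,1],
  [[0,0,0],0,1],
  [[0,0,0],0,1],
])

```text
clock: 9.72
eef_pos: [688.5, 22.0, 360.6]
tcp_rot: [-3.084, 0.0, 1.53]
contact_force: [-0.1, -1.2, 0.2]
opening: 0.997
```

```bash
python3 -c "
from h import *
gp(697,23.5,190,1.541)"
```

```text
grasp [679.6  22.3 205.8]
clock 9.72 pos [688.5  22.  360.6] rot [-3.084  0.     1.53 ] F [-0.1 -1.2  0.2] open 0.997
shift [ 1.9 18.3 14.8] turn -0.011
```

Call:
step_arm([
  [[2,20,0],0,1],
  [[0,0,16],0,1],
  [[0,0,16],0,1],
])

```text
clock: 10.1
eef_pos: [706.6, 23.2, 326.4]
tcp_rot: [-3.085, 0.0, 1.529]
contact_force: [0.1, 0.7, -0.4]
opening: 0.993
```

```bash
python3 -c "
from h import *
gp(697,23.5,153,1.541)
f=grab_frame('wrist');cv2.imwrite('pics/w5.png',f)
m=camera_model('wrist')
for P in ([697,23.5,160],[697,47.5,160],[696.6,-.5,160]): print('bar pred',proj('wrist',P,m))
"
```

```text
grasp [697.8  23.5 171.7]
clock 10.1 pos [706.6  23.2 326.4] rot [-3.085  0.     1.529] F [ 0.1  0.7 -0.4] open 0.993
shift [-0.1  0.3 18.7] turn -0.012
bar pred [311.73113925 317.52208242]
bar pred [309.00901216 259.63326824]
bar pred [313.25320377 370.55055565]
```

View pics/w5.png

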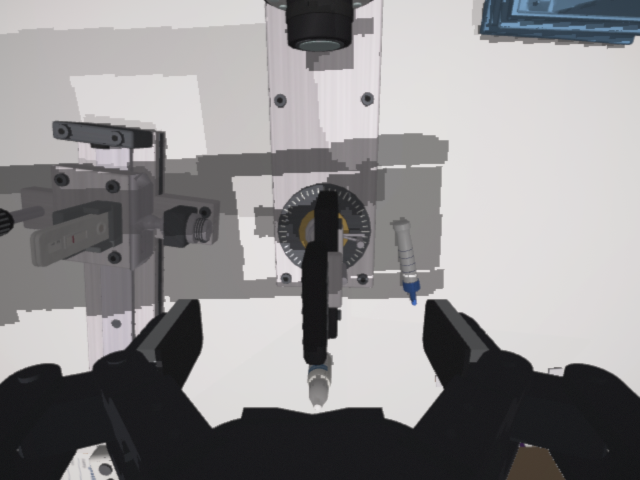

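The bar top spans about (317,250)–(315,362), which is 4 px right of and about 8 px above the prediction, so I shift the aim to (698.5, 25). I descend and close gently.

Call:
step_arm([
  [[1.5,1.5,10],-0.012,1],
  [[0,0,7],0,1],
  [[0,0,-0.5],0,0.3],
  [[0,0,-0.5],0,0.3],
  [[0,0,-0.5],0,0.0],
  [[0,0,-0.5],0,0],
  [[0,0,-0.5],0,0],
], force=20)

```text
clock: 11.02
eef_pos: [706.7, 24.7, 307.9]
tcp_rot: [-3.084, -0.0, 1.542]
contact_force: [5.3, -0.3, -12.1]
opening: 0.123
```

```bash
python3 -c "
from h import *
gp(698.5,25,153,1.541)
print(sense()['wrist_torque'])"
```

```text
grasp [697.8  25.  153.2]
clock 11.03 pos [706.7  24.7 307.9] rot [-3.084 -0.     1.542] F [  5.3  -0.3 -12.1] open 0.123
shift [0.  0.7 0.1] turn 0.001
[-0.02928606 -1.48463606 -0.03641609]
```

Bar gripped (10.5 mm). The target turn is 0.822 rad; I do half and check.

Call:
step_arm([
  [[0,0,-0.6],0,0],
  [[0,0,-0.6],0.137,0],
  [[0,0,-0.6],0.137,0],
  [[0,0,-0.6],0.137,0],
  [[0,0,-0.5],0,0],
], force=35)

```text
clock: 11.65
eef_pos: [707.5, 24.4, 307.9]
tcp_rot: [-3.091, 0.023, 1.121]
contact_force: [2.1, 0.3, -7.9]
opening: 0.116
```

```bash
python3 -c "
from h import *
gp(698,24.5,153,.72)
print(sense()['wrist_torque'])"
```

```text
grasp [698.9  24.6 153.2]
clock 11.65 pos [707.5  24.4 307.9] rot [-3.091  0.023  1.121] F [ 2.1  0.3 -7.9] open 0.116
shift [-0.5 -0.8  0.2] turn 0.401
[-0.15374381 -1.06989807  0.07386662]
```

Going smoothly, with small forces. I finish the turn.

Call:
step_arm([
  [[0,0,-0.5],0.134,0],
  [[0,0,-0.5],0.134,0],
  [[0,0,-0.5],0.13,0],
  [[0,0,-0.4],0,0],
  [[0,0,-0.4],0,0],
])

```text
clock: 12.28
eef_pos: [708.0, 23.9, 308.1]
tcp_rot: [-3.105, 0.04, 0.731]
contact_force: [3.2, -1.0, -11.8]
opening: 0.112
```

```bash
python3 -c "
from h import *
gp(698,24.5,153,.72)
print(sense()['wrist_torque'])
a=grab_frame('top');b=grab_frame('scene');w=grab_frame('wrist')
cv2.imwrite('pics/w6.png',w);cv2.imwrite('pics/t6.png',a);cv2.imwrite('pics/s6.png',b)
A=cv2.resize(a[165:325,215:375],(480,480),interpolation=2);B=cv2.resize(b[190:350,225:425],(600,480),interpolation=2)
W=cv2.resize(w[100:480],(404,240));C=np.hstack([A,B]);C=cv2.resize(C,(800,356))
D=np.zeros((240,800,3),np.uint8);D[:,:404]=W;cv2.imwrite('pics/c6.png',np.vstack([C,D]))"
```

```text
grasp [699.6  24.  153.3]
clock 12.28 pos [708.   23.9 308.1] rot [-3.105  0.04   0.731] F [  3.2  -1.  -11.8] open 0.112
shift [-0.8 -1.4  0.4] turn 0.011
[-0.26273576 -1.3274429   0.13970155]
```

View pics/c6.png

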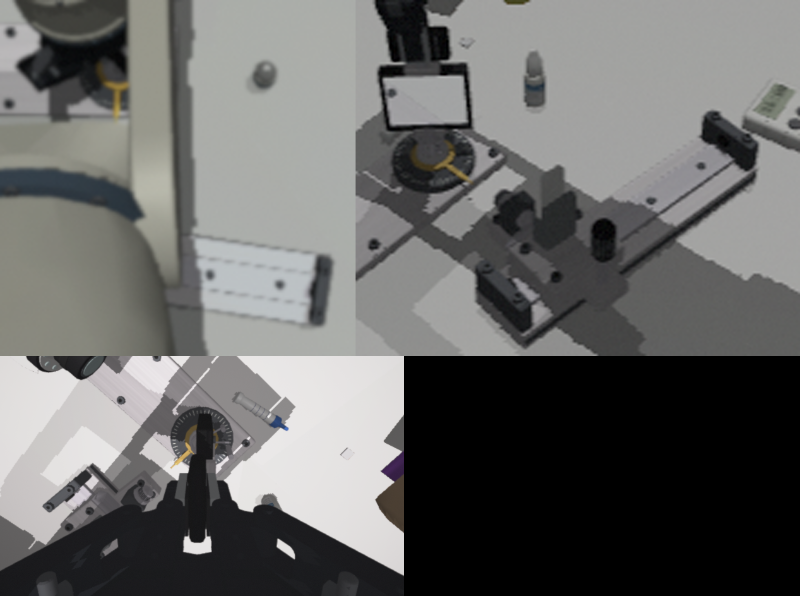

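The pointer is visible in all three views (scene about (455,172) in the composite). The ball, carriage and holder look aligned. I measure the pointer's direction by colour mask.

Run:
```python
from h import *
face=np.array([553,39,0.]);
for n,f,box in(("scene","s6",(225,230,290,285)),("wrist","w6",(240,150,400,330)),("top","t6",(255,180,275,225))):
    im=cv2.imread(f"pics/{f}.png");h=cv2.cvtColor(im,cv2.COLOR_BGR2HSV)
    k=cv2.inRange(h,(14,110,60),(32,255,255));x0,y0,x1,y1=box;z=np.zeros_like(k);z[y0:y1,x0:x1]=k[y0:y1,x0:x1]
    ys,xs=np.nonzero(z)
    m=camera_model(n)
    for Z in (25,32):
        P=np.array([ray(n,p,Z,m) for p in zip(xs,ys)])
        piv=np.array([697.5,24,Z]);r=np.linalg.norm((P-piv)[:,:2],axis=1)
        sel=(r>26)&(r<56);Q=P[sel]
        if sel.sum()<4: print(n,Z,sel.sum(),len(xs));continue
        v,ux=cv2.fitLine(Q[:,:2].astype(np.float32),cv2.DIST_L2,0,.01,.01).ravel().reshape(2,2)
        if v[0]>0:v=-v
        mean=Q[:,:2].mean(0)-piv[:2]
        tgt=np.arctan2(face[1]-24,-(face[0]-697.5))
        print(n,Z,"n",sel.sum(),"rmax",r.max().round(1),"fit ang",np.arctan2(v[1],-v[0]).round(3),"pivot->mean ang",np.arctan2(mean[1],-mean[0]).round(3),"target",tgt.round(3))
```

```text
scene 25 n 20 rmax 43.2 fit ang 0.033 pivot->mean ang 0.076 target 0.103
scene 32 n 27 rmax 48.6 fit ang -0.09 pivot->mean ang 0.197 target 0.103
wrist 25 n 106 rmax 45.9 fit ang 0.086 pivot->mean ang 0.059 target 0.103
wrist 32 n 88 rmax 43.0 fit ang 0.092 pivot->mean ang 0.103 target 0.103
top 25 n 21 rmax 40.2 fit ang 0.049 pivot->mean ang 0.069 target 0.103
top 32 n 21 rmax 40.9 fit ang 0.049 pivot->mean ang 0.051 target 0.103
```

The wrist gives 0.09, the top view 0.05–0.07 and the arm's own yaw 0.08, against a target of 0.10. All are well inside ±0.097, so I add a small 0.012 turn, settle and check the final numbers.

Call:
step_arm([
  [[0,0,-0.4],0.015,0],
  [[0,0,-0.4],0,0],
  [[0,0,-0.4],0,0],
  [[0,0,-0.4],0,0],
  [[0,0,-0.4],0,0],
])

```text
clock: 13.05
eef_pos: [708.1, 24.0, 308.1]
tcp_rot: [-3.106, 0.041, 0.715]
contact_force: [5.2, -0.2, -13.8]
opening: 0.111
```

Run:
```python
from h import *
gp(698,24.5,153,.72); s=sense(); print(np.abs(s["qvel"]).max(),s["wrist_torque"])
for n in("w7",):
    w=grab_frame("wrist");m=camera_model("wrist");k=cv2.inRange(cv2.cvtColor(w,cv2.COLOR_BGR2HSV),(14,110,60),(32,255,255));k[:150]=0;k[330:]=0;k[:,:240]=0;k[:,400:]=0
    ys,xs=np.nonzero(k)
    for Z in(25,32):
        P=np.array([ray("wrist",p,Z,m) for p in zip(xs,ys)])[:,:2]-[697.5,24];r=np.linalg.norm(P,axis=1);Q=P[(r>26)&(r<56)]
        v=cv2.fitLine(Q.astype(np.float32),2,0,.01,.01).ravel()[:2];v*=-np.sign(v[0]);print("pointer",Z,np.arctan2(v[1],-v[0]))
b=grab_frame("scene");a=cv2.imread("pics/s6.png")
print("scene diff in carriage box",cv2.absdiff(a,b)[240:330,280:350].mean())
print("knob top pred scene",proj("scene",[494.8,48.5,104]),"seen ~(336,290)")
```

```text
grasp [699.6  24.  153.3]
clock 13.05 pos [708.1  24.  308.1] rot [-3.106  0.041  0.715] F [  5.2  -0.2 -13.8] open 0.111
shift [-0.9 -1.5  0.4] turn -0.005
0.0032657807363194267 [-0.31036608 -1.58250449  0.06983182]
pointer 25 0.11486656
pointer 32 0.10572172
scene diff in carriage box 1.1262433862433863
knob top pred scene [335.30591978 290.28326058] seen ~(336,290)
```

The pointer now reads 0.106–0.115 against the target 0.103. The knob is where predicted and the arm is at rest, so I hand in.

```bash
python3 -c "
from rig import *
print(sign_off())"
```

```text
the job is handed in; nothing more can be done
None
```

I pushed the carriage along by its knob until the ball dropped into the notch, and let the knob go. I then gripped the finger bar, turned the mirror about 0.83 rad, and handed in at about 13 s still holding it. No verdict was reported.

**Carriage:** after release, the wrist picture showed it still in line with the ball. Just before hand-in, the knob was where I predicted in the scene view: seen at about (336,290) against (335,290).

**Mirror:** in the last wrist picture the brass pointer read 0.106–0.115 rad against the 0.103 I worked out. That is about 2 mm at the cassette, against the 14 mm allowed. The arm was at rest, with the grip closed on the bar at about 9.5 mm.

**Checks that disagreed or were weak:**
- Before the last small turn, the top view read the pointer about 0.02–0.04 rad lower than the wrist view. The scene view was too coarse to use. I did not repeat the top view after that turn.
- The tool picked up about a 3° tilt on the way to the mirror, which I could not correct. At the end it was bearing on the bar with about 14 N vertically and 5 N sideways.

I saw no contact with the glass, the cassette or the loose items, but I did not measure the loose items again at the end.

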